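# Feel open the combination padlock on the stock case and take it off its hasp

### The job

The combination padlock holds the hasp of the dark wooden metal-stock case shut. Turn its dial clockwise, feeling past the small clicks, until the real notch lets the sprung shackle jump out a little; then pull the shackle out to its stop while the lock still lies in its seat, and lift the lock straight up off the staple. Finish still holding the lock in the gripper, level with the dial up, still and with its shackle fully out, about 15 cm above its seat, and leave the other things on the bench where they are.

Things in the scene. Friction and masses are not known exactly. Their poses are not given: they have to be found in the camera images.
- padlock: brass padlock 60 x 60 x 32 mm, 0.5 to 0.8 kg with its parts, loose, dial up. Origin: centre of its underside, 66 mm above the bench; +z up, shackle towards -x, y across. Sits with 2 mm play between corner stops 9 mm high; the middle 40 mm of both y sides is free to grip over its full height. Shackle in: one leg runs through the staple, no lifting. Shackle fully out: it lifts straight up
- lock_face (a point): centre of the padlock's top face, 32 mm above its underside; axes as the padlock
- dial_grip (a point): middle of the dial's grip bar, on the dial's axis: a black upright bar 40 mm long (this point's x axis), 14 mm thick (y), reaching from 16 mm below this point to 12 mm above it. Under the bar a flat round disc, 48 mm across, 6 mm thick, lies on the padlock's top face
- dial (a joint): dial angle, rad; grows clockwise seen from above, range 0 to 3.6, starts at 0.2 to 0.9; turns easily (about 0.1 N m) with a faint click every 0.79 rad. The notch is hidden, at another angle each time, 0.7 to 2.6 rad clockwise of the start; there the shackle jumps out about 10 mm by itself and the dial is blocked
- shackle (a joint): how far the shackle is out, m: under 0.002 when locked (it shifts under 1 mm at each click), about 0.01 after it jumped out at the notch, 0.032 at its stop. Unlocked, it slides along the padlock's -x with a few N of friction and stays where it is left
- shackle_bow (a point): centre of the shackle's cross bar: steel rod 8 mm thick, straight for 30 mm along y, 16 mm above the padlock's underside, 22 mm above the case lid; 89 mm from the padlock's centre towards -x when locked, moves with the shackle. Legs along x, 25 mm either side; inside the U 42 mm wide and, when locked, 55 mm long
- stock_case: dark wooden case with steel corners, 240 x 260 x 60 mm, fixed to the bench; origin: centre of its underside. x, y axes as the padlock's, padlock seated 30 mm from its centre towards +x
- staple (a point): top of the hasp's fixed upright staple, a 5 mm steel rod bent to an arch across y, 25 mm wide outside, over the shackle leg at the padlock's y = +25 mm; it stands 7.5 mm off the padlock body and its top is 29 mm above the padlock's underside
- doming_block: bystander: loose steel cube 50 mm, on the back left corner of the case; origin: centre of underside
- tool_cup: bystander: empty aluminium cup, 72 mm across, 85 mm tall, on the bench left of the case
- mallet: bystander: hammer lying on the bench right of the case, 260 mm long
- mandrel: bystander: upright tapered steel ring mandrel, 44 mm foot, 160 mm tall, on the bench to the left, nearer the robot
Mind the look-alikes: they are no part of the job. Leave any blue or orange look-alike of the padlock alone.

How it is judged (in metres and radians):
On the way, in this order (a step that is already met when the one before it is completed fails the run):
1. the dial is at the notch: the shackle has jumped out, the lock still in its seat (value of joint shackle above 0.006 m and height (world z) of padlock below 0.075 m), for 0.2 s.
2. the shackle is pulled out to its stop (within 5 mm), the lock still in its seat (value of joint shackle above 0.027 m and height (world z) of padlock below 0.075 m), for 0.1 s.
At the end, for the whole second after the job is handed in: The program finishes with the padlock held in the fingers (over 2 N), its underside at least 186 mm above the bench (12 cm above its seat), dial up within 0.3 rad of level, moving slower than 0.05 m/s, touching nothing of the case, and the shackle at least 26 mm out (height (world z) of padlock above 0.186 m and value of joint shackle above 0.026 m and angle between padlock's own z axis and vertical below 0.3 rad and contact force between padlock and the fingers above 2 N and contact force between padlock and stock_case below 0.1 N and linear speed of padlock below 0.05 m/s); the arm keeps its last pose, push and grip.
It fails at once if a bystander is shifted by more than 30 mm (distance of any of doming_block, tool_cup, mallet, mandrel from where it was at the start of the episode above 0.03 m).
It also fails if it takes over 70 s, if anything falls off the work surface, if the arm or the gripper's body presses on something with over 40 N, if the wrist force passes 120 N, or if a joint passes its speed limit or range.

### The arm

A 7-joint arm with a two-finger parallel gripper is mounted at the origin on the work surface. World frame = base frame: x ahead of the robot, y to its left, z up, the work surface at z = 0. Lengths are in mm, angles in degrees, forces in N, time in s.
With the tool pointing down it reaches from about 400 to 875 mm from the base axis. Payload 4.4 kg.
Tool frame: the origin (TCP) lies midway between the tips of the shut fingers; the grasp point (between the pads) lies 19 mm behind it; z points along the fingers, y is the direction in which the jaws open and shut (so a half turn about z gives the same grasp; the last joint's range is limited). The gripper opens to 85 mm and grips with 20 to 120 N. Pads are 22 mm wide; open, the fingers measure 114 mm over their backs; the gripper's body (76 mm by 85 mm) begins 54 mm behind the grasp point. The pads swing forward as they close: fully open they stand 13 mm farther back than shut.
Start: joints at [-72.124, 36.005, 2.206, 86.941, -1.547, 57.084, -1.146], TCP at [239.747, 604.185, 231.313] pointing down, gripper open.
Joint ranges: [-175.42, 175.42], [-21.48, 121.26], [-71.46, 75.88], [10.55, 141.38], [-63.04, 243.04], [13.31, 113.54], [-168.57, 168.57]. Speed limits (degrees/s): [147.25, 147.25, 180, 180, 180, 180, 180].

### API

Orientations are given as [roll, pitch, yaw] about the fixed x, y, z axes, in that order (R = Rz(yaw) Ry(pitch) Rx(roll)).
In Python, from plant import sensors, imaging, workorder gives the robot as it stands. The module is installed in compiled form; this text tells all that it offers.
- The arm moves only by the tool jog_arm, never from a script. Its argument "moves" is a list that holds one entry, the list of rows, each a list of 7 numbers: the shift along the world's x, y, z each as a share of 0.075 m, from -1 to 1, then the turn, a rotation vector about the world's x, y, z each as a share of pi/2 rad, from -1 to 1, then the opening, from -1 (shut) to 1 (fully open). In form: [[[dx, dy, dz, ax, ay, az, hand], ...]]. A call has 1 to 5 rows; each row shifts and turns the pose as measured when the row begins; what a row does not reach is not made up. A row lasts 1/10 s, in which the tool goes at most 50 mm and 8.59 degrees, less where a joint would pass 70% of its speed; a pose out of reach is approached as far as the arm can. A call with a number of a shift or a turn outside -1 to 1 is refused whole. A call with a gripper value outside its range is refused whole. The fingers move at their own pace and stop on an object; "force" is the grip in N (left out, the last holds). Time passes only in rows, so rows that do not move let the fingers close. It gives the time, the measured TCP pose, the force and the opening at its end, in the units of the state.
- sensors.sense(): the state, without advancing time (a new reading comes with each control period).
- imaging.grab_frame(name): name is "scene" or "top"; returns (picture, depth): 384x512x3 uint8, blue, green, red; 384x512 float32, mm along the optical axis (not along the pixel's ray), 0 where there is no reading.
- imaging.camera_info(name): a dict with "mtx" (3x3 intrinsics, pixels), "k1" (the pictures are not rectified: a ray, as slopes to the right and down, at radius r is drawn at 1 + k1 r^2 times it, then the intrinsics apply), "rvec" (rotation vector, rad) and "tvec" (3), from world to camera coordinates, as OpenCV has them. Camera axes: x right, y down, z forward; pixel columns grow to the right and rows downward; lengths in mm; the calibration is good to about 2 mm. A picture is of the moment at which its call begins. camera_info takes no time and is no camera call.
- workorder.sign_off(): hands the job in, once; it reports no verdict.
The state is a dict: "time_s": time; "joint_pos": joint angles; "joint_vel": joint speeds; "joint_torque": joint torques, N m; "eef_pos": TCP position; "orientation": TCP orientation; "contact_force": force on the tool from outside, world axes, zero at the start; "moment": the same for the moment, N m; "width": finger opening in mm.
Only numpy, scipy, OpenCV 4.12 (cv2) and the standard library are available. Lean on these libraries where they do the work, as an engineer would, in place of code of your own. Each camera call takes 0.05 s, during which the arm holds its last target.

## Working session

There is one attempt and no reset: what is moved stays moved. The work goes in short steps, Python scripts to look and compute and a tool call to move; the robot and the scene stay as the last step left them, time stands still between calls to the robot, and variables do not carry over. Pictures are saved under pics/ and viewed, and the job is handed in when it is done.

Besides the shell and the picture viewer there is one more tool, called after "Call:" by a JSON object that holds its "api" and its "payload", one argument or row to a line. jog_arm: Moves the arm, as the interface text tells. Its arguments: {"type":"object","properties":{"moves":{"type":"array"},"force":{"type":"number"}},"required":["moves"]}

```bash
mkdir -p pics
cat > h.py <<'E'
import numpy as np, cv2
from plant import sensors, imaging, workorder
def cam(n):
    c=imaging.camera_info(n); R,_=cv2.Rodrigues(np.array(c["rvec"],float)); return np.array(c["mtx"],float),c["k1"],R,np.array(c["tvec"],float).ravel()
def ray(n,u,v):
    K,k1,R,t=cam(n)
    p=cv2.undistortPoints(np.array([[[u,v]]],float),K,np.array([k1,0,0,0],float))[0,0]
    d=R.T@np.array([p[0],p[1],1.]); o=-R.T@t; return o,d
def onplane(n,u,v,z):
    o,d=ray(n,u,v); return o+d*(z-o[2])/d[2]
def pt(n,u,v,dep):
    o,d=ray(n,u,v); return o+d*dep
def proj(n,P):
    K,k1,R,t=cam(n)
    return cv2.projectPoints(np.array(P,float).reshape(-1,1,3),cv2.Rodrigues(R)[0],t,K,np.array([k1,0,0,0],float))[0].reshape(-1,2)
E
python3 - <<'E'
from h import *
for n in("scene","top"):
    p,d=imaging.grab_frame(n); cv2.imwrite(f"pics/{n}0.png",p); np.save(f"{n}0.npy",d)
    K,k,R,t=cam(n); print(n,K.tolist(),k,(-R.T@t).round())
print(sensors.sense())
E
```

```text
scene [[398.6007933532133, 0.0, 256.933516367567], [0.0, 398.6007933532133, 189.31648617892537], [0.0, 0.0, 1.0]] -0.006146815966598505 [1336. -416.  980.]
top [[395.50126972123724, 0.0, 255.77425934402277], [0.0, 395.50126972123724, 190.16644647782744], [0.0, 0.0, 1.0]] -0.0757897213410926 [ 312.  -18. 1418.]
{'time_s': 0.1, 'joint_pos': array([-72.12316685,  36.05266179,   2.20122868,  86.98923321,
        -1.54789402,  57.08443685,  -1.14501612]), 'joint_vel': array([-0.06358555, -0.13111296,  0.02201758, -0.10447721,  0.00790476,
       -0.05455728,  0.06466011]), 'joint_torque': array([ 2.89907090e-03, -5.64524531e+01,  1.23051547e+00, -1.93972582e+01,
        1.13314801e-02,  5.50925164e-03, -1.15274979e-06]), 'eef_pos': array([239.52434202, 603.66415358, 230.49715114]), 'orientation': array([-1.79903271e+02, -7.35725986e-04,  1.58354743e+02]), 'contact_force': array([ 0.05817198, -0.91649505, -0.28423843]), 'moment': array([ 0.030023 , -0.0257143,  0.0351868]), 'width': 85.1074658114136}
```

View pics/scene0.png

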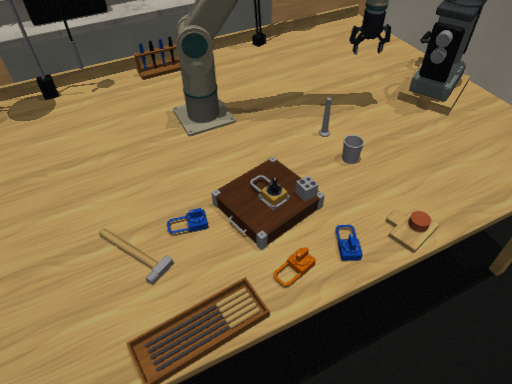

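View pics/top0.png

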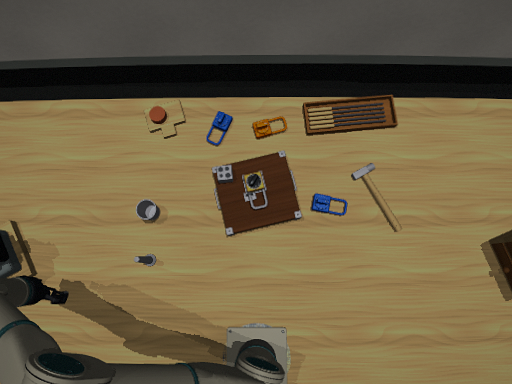

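The top view shows the brass lock on the dark case at about (254,181), with the shackle towards the robot at (259,203). In the scene view it is at (272,190). The look-alikes are blue at (220,127) and (328,204), and orange at (268,127). Only the brass lock on the case fits the description, so I'll confirm it in a crop.

Run:
```python
import cv2,numpy as np
a=cv2.imread("pics/top0.png")[143:243,203:313]; a=cv2.resize(a,None,fx=5,fy=5,interpolation=cv2.INTER_CUBIC)
b=cv2.imread("pics/scene0.png")[155:245,205:330]; b=cv2.resize(b,None,fx=5,fy=5,interpolation=cv2.INTER_CUBIC)
cv2.imwrite("pics/ctop.png",a);cv2.imwrite("pics/cscene.png",b)
```

```text
(no output)
```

View pics/ctop.png

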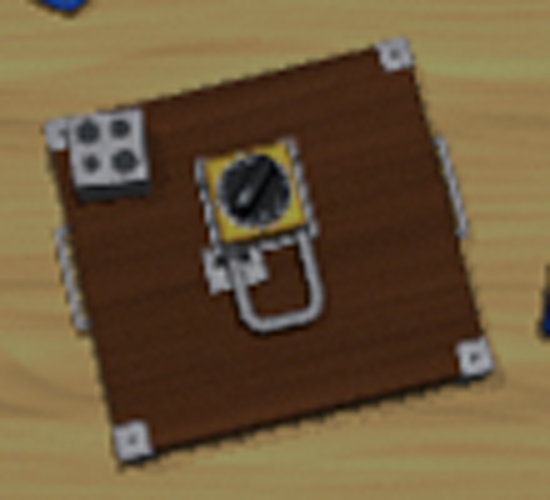

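View pics/cscene.png

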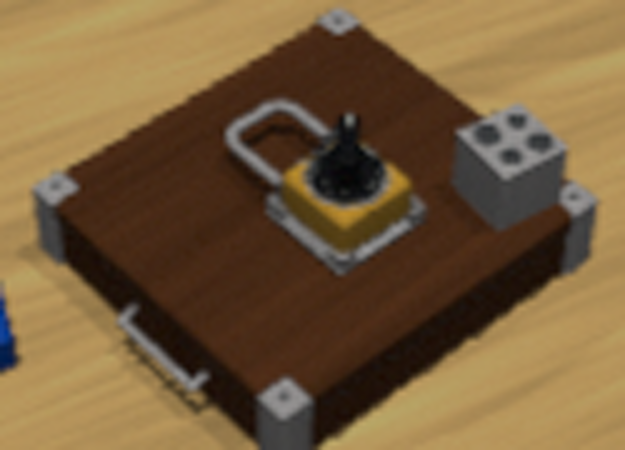

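```bash
cat >> h.py <<'E'
def cloud(n,d,u0,u1,v0,v1):
    K,k1,R,t=cam(n)
    vv,uu=np.mgrid[v0:v1,u0:u1]; q=np.stack([uu.ravel(),vv.ravel()],1).astype(float)
    p=cv2.undistortPoints(q[:,None],K,np.array([k1,0,0,0],float))[:,0]
    z=d[v0:v1,u0:u1].ravel()
    P=(np.c_[p,np.ones(len(p))]*z[:,None]-t)@R
    return P,z>0,q
def rect(X):
    (c,s,a)=cv2.minAreaRect(X.astype(np.float32)); return np.round(c,1),np.round(s,1),round(a,1)
E
python3 - <<'E'
from h import *
im=cv2.imread("pics/top0.png");d=np.load("top0.npy")
P,ok,q=cloud("top",d,205,310,145,240)
h=P[:,2]
inc=ok&(h>45)&(h<80); print("lid",rect(P[inc,:2]), np.median(h[inc]))
near=(np.abs(q[:,0]-254)<18)&(np.abs(q[:,1]-183)<14)
for lo,hi in((88,110),(112,150)):
    m=ok&near&(h>lo)&(h<hi); print(lo,m.sum(),P[m].mean(0).round(1),rect(P[m,:2]),h[m].round(0)[:40])
for b in P[ok&near&(h>112)].round(0).tolist(): print(b)
# colour
hsv=cv2.cvtColor(im,cv2.COLOR_BGR2HSV)
col=im[q[:,1].astype(int),q[:,0].astype(int)].astype(int)
br=near&(col[:,2]-col[:,0]>70)&(col[:,1]>90)
dk=near&(col.max(1)<75)
print(br.sum(),rect(q[br]))
Q=np.array([onplane("top",*u,98)[:2] for u in q[br]]);print("brass",rect(Q))
print("shackle region")
for pix in [(259,204),(261,207)]: print(onplane("top",*pix,82))
E
python3 - <<'E'
from h import *
d=np.load("scene0.npy");P,ok,q=cloud("scene",d,255,290,172,205)
m=ok&(P[:,2]>112); print(m.sum(),P[m].mean(0),rect(P[m,:2])); print(P[m].round(0).tolist())
E
```

```text
lid (array([566.7,   2.5]), array([248.3, 267. ]), 13.4) 59.650171143811676
88 252 [590.8   9.1  99.2] (array([587.5,   7.9]), array([78.3, 62. ]), 7.8) [ 96.  96.  99.  99.  93.  94. 102. 100. 102. 100.  96.  93.  96.  98.
  97. 105.  97. 100. 101.  98. 104.  98.  93.  92.  97.  99.  96.  94.
  97. 105. 103. 105. 104.  98.  92.  98.  98.  97.  98. 100.]
112 57 [594.4   9.1 130.3] (array([595.2,   9.6]), array([14. , 37.7]), 60.5) [129. 133. 134. 129. 134. 134. 133. 134. 133. 138. 131. 129. 131. 134.
 133. 132. 116. 133. 135. 131. 130. 131. 136. 130. 129. 133. 129. 117.
 131. 135. 132. 135. 126. 132. 134. 130. 132. 131. 116. 131.]
[614.0, 6.0, 129.0]
[613.0, 3.0, 133.0]
[609.0, 6.0, 134.0]
[610.0, 3.0, 129.0]
[609.0, -1.0, 134.0]
[609.0, -4.0, 134.0]
[606.0, 9.0, 133.0]
[606.0, 6.0, 134.0]
[606.0, 3.0, 133.0]
[605.0, -1.0, 138.0]
[607.0, -4.0, 131.0]
[604.0, 13.0, 129.0]
[603.0, 9.0, 131.0]
[603.0, 6.0, 134.0]
[603.0, 3.0, 133.0]
[603.0, -1.0, 132.0]
[607.0, -4.0, 116.0]
[599.0, 13.0, 133.0]
[599.0, 9.0, 135.0]
[600.0, 6.0, 131.0]
[600.0, 3.0, 130.0]
[600.0, -1.0, 131.0]
[595.0, 16.0
[... 1568 characters left out ...]
 132.0], [600.0, 6.0, 130.0], [601.0, 9.0, 130.0], [603.0, 11.0, 131.0], [599.0, -0.0, 128.0], [603.0, 1.0, 132.0], [603.0, 4.0, 130.0], [609.0, 4.0, 135.0], [605.0, -4.0, 131.0], [607.0, -2.0, 132.0], [608.0, 2.0, 131.0], [610.0, 4.0, 131.0], [608.0, -5.0, 130.0], [610.0, -3.0, 131.0], [613.0, -1.0, 133.0], [612.0, 3.0, 130.0], [608.0, -5.0, 126.0], [612.0, -4.0, 129.0], [614.0, -2.0, 130.0], [616.0, 0.0, 131.0], [613.0, -8.0, 127.0], [612.0, -4.0, 125.0], [614.0, -2.0, 125.0], [613.0, 2.0, 123.0], [610.0, -6.0, 120.0], [616.0, -6.0, 125.0], [614.0, -1.0, 120.0], [615.0, 1.0, 121.0], [612.0, -7.0, 118.0], [611.0, -3.0, 114.0], [616.0, -2.0, 119.0], [614.0, 2.0, 115.0], [614.0, -5.0, 114.0]]
```

The crop confirms the brass lock seated on the case. Measured: lock centre ≈ (596, 9), yaw ≈ 13.5°. The grip bar lies at ≈ -29°, which makes the dial ≈ 0.74 rad. I'll move over it.

Call:
{"api": "jog_arm", "payload": {
  "moves": [
    [[0.34,-0.56,0.1,0,0,0,1],[0.34,-0.56,0.1,0,0,0,1],[0.34,-0.56,0.05,0,0,0,1],[0.34,-0.56,0,0,0,0,1],[0.34,-0.56,0,0,0,0,1]]
  ]
}}

```text
time_s: 0.6
eef_pos: [361.4, 393.8, 246.3]
orientation: [-179.8, -0.3, 159.3]
contact_force: [1.3, 1.0, 0.3]
width: 85.8
```

Call:
{"api": "jog_arm", "payload": {
  "moves": [
    [[0.34,-0.56,0,0,0,-0.02,1],[0.34,-0.56,0,0,0,-0.02,1],[0.34,-0.56,0,0,0,-0.02,1],[0.34,-0.56,0,0,0,-0.02,1],[0.34,-0.56,0,0,0,-0.02,1]]
  ]
}}

```text
time_s: 1.1
eef_pos: [488.9, 178.8, 245.8]
orientation: [-179.8, -0.4, 150.0]
contact_force: [1.3, 0.6, -0.0]
width: 85.4
```

Call:
{"api": "jog_arm", "payload": {
  "moves": [
    [[0.34,-0.56,0,0,0,0,1],[0.34,-0.56,0,0,0,0,1],[0.34,-0.56,0,0,0,0,1],[0,0,0,0,0,0,1],[0,0,0,0,0,0,1]]
  ]
}}

```text
time_s: 1.6
eef_pos: [568.1, 40.0, 244.4]
orientation: [-179.5, -0.2, 149.2]
contact_force: [-0.8, 0.3, -0.6]
width: 85.0
```

Call:
{"api": "jog_arm", "payload": {
  "moves": [
    [[0.36,-0.41,-0.3,0,0,0.01,1],[0,0,-0.5,0,0,0.01,1],[0,0,-0.3,0,0,0,1],[0,0,0,0,0,0,1],[0,0,0,0,0,0,1]]
  ]
}}

```text
time_s: 2.1
eef_pos: [594.7, 14.7, 160.1]
orientation: [-179.7, -0.3, 151.5]
contact_force: [0.8, -0.1, 1.3]
width: 85.3
```

```bash
python3 -c "
from h import *
s=sensors.sense();print(s)"
```

```text
{'time_s': 2.1, 'joint_pos': array([-8.07706516, 36.6255482 ,  6.21020188, 99.89034268, -5.18600625,
       44.16185088, 62.20734357]), 'joint_vel': array([-0.70491525,  0.76292003, -0.21861531,  0.96951077,  0.07514192,
       -0.16371229, -0.16586178]), 'joint_torque': array([ 4.30920627e-01, -5.18394542e+01,  2.29958676e+00, -1.52961320e+01,
        3.82571016e-02,  3.81873886e-02,  6.64870546e-03]), 'eef_pos': array([594.65095373,  14.68823196, 160.1204931 ]), 'orientation': array([-179.71529066,   -0.29244537,  151.5420469 ]), 'contact_force': array([ 0.79098652, -0.13848967,  1.31987579]), 'moment': array([ 0.01301522, -0.05207079, -0.01780822]), 'width': 85.27629184264312}
```

Call:
{"api": "jog_arm", "payload": {
  "moves": [
    [[0.018,-0.076,-0.15,0,0,0,1],[0,0,-0.2,0,0,0,1],[0,0,-0.1,0,0,0,1],[0,0,-0.1,0,0,0,1],[0,0,0,0,0,0,1]]
  ]
}}

```text
time_s: 2.6
eef_pos: [598.5, 11.1, 121.1]
orientation: [-180.0, 0.1, 151.8]
contact_force: [-0.4, 0.9, -0.6]
width: 85.4
```

Call:
{"api": "jog_arm", "payload": {
  "moves": [
    [[-0.03,-0.03,-0.1,0,0,0,1],[0,0,-0.05,0,0,0,1],[0,0,0,0,0,0,1]]
  ]
}}

```text
time_s: 2.9
eef_pos: [596.8, 8.6, 110.0]
orientation: [180.0, 0.2, 151.8]
contact_force: [-1.0, -0.0, 0.1]
width: 85.1
```

Call:
{"api": "jog_arm", "payload": {
  "moves": [
    [[0,0,0,0,0,0,-1],[0,0,0,0,0,0,-1],[0,0,0,0,0,0,-1],[0,0,0,0,0,0,-1],[0,0,0,0,0,0,-1]]
  ],
  "force": 35
}}

```text
time_s: 3.4
eef_pos: [597.4, 8.4, 110.8]
orientation: [179.9, 0.2, 151.8]
contact_force: [-2.8, -0.3, 8.0]
width: 13.2
```

Call:
{"api": "jog_arm", "payload": {
  "moves": [
    [[0,0,0,0,0,0,-1],[0,0,0,0,0,0,-1],[0,0,0,0,0,0,-1]]
  ]
}}

```text
time_s: 3.7
eef_pos: [597.4, 8.4, 110.8]
orientation: [179.9, 0.2, 151.8]
contact_force: [0.1, 0.9, 0.4]
width: 13.6
```

```bash
python3 -c "
from h import *
s=sensors.sense();print(s)
for n,b in(('top',(203,313,143,243)),('scene',(205,330,130,245))):
    p,d=imaging.grab_frame(n);cv2.imwrite('pics/g_%s.png'%n,cv2.resize(p[b[2]:b[3],b[0]:b[1]],None,fx=5,fy=5))
"
```

```text
{'time_s': 3.7, 'joint_pos': array([ -6.92145602,  40.41680012,   5.40166626, 102.09392269,
        -5.64319236,  37.50893037,  63.44619184]), 'joint_vel': array([ 0.09307756, -0.0501461 , -0.0378313 ,  0.03104906,  0.00652381,
       -0.04094043,  0.09243914]), 'joint_torque': array([-4.39693336e-02, -5.47073829e+01,  2.10767962e+00, -1.41230249e+01,
       -4.02643491e-03, -4.93796600e-02,  7.19250325e-03]), 'eef_pos': array([597.36111616,   8.38837901, 110.83094355]), 'orientation': array([179.93327977,   0.24005507, 151.78249866]), 'contact_force': array([0.05648084, 0.8619883 , 0.3697634 ]), 'moment': array([-0.00620639,  0.03546153,  0.03529681]), 'width': 13.558493035516522}
```

View pics/g_scene.png

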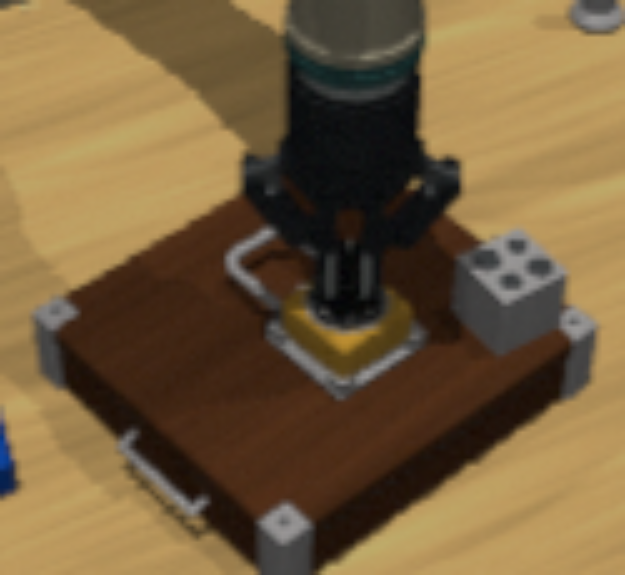

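The fingers hold the bar at 13.6 mm. Now turning clockwise.

Call:
{"api": "jog_arm", "payload": {
  "moves": [
    [[0,0,0,0,0,-0.06,-1],[0,0,0,0,0,-0.06,-1],[0,0,0,0,0,-0.06,-1],[0,0,0,0,0,-0.06,-1],[0,0,0,0,0,-0.06,-1]]
  ]
}}

```text
time_s: 4.3
eef_pos: [597.3, 8.0, 110.8]
orientation: [179.9, 0.2, 123.8]
contact_force: [-0.2, 0.8, -0.4]
width: 13.2
```

```bash
python3 -c "
from h import *
s=sensors.sense();print(s['moment'],s['orientation'],s['eef_pos'])"
```

```text
[-0.11813712  0.10294487  0.12703081] [179.92843126   0.23319136 123.82483366] [597.2752816    7.96796791 110.8187186 ]
```

Call:
{"api": "jog_arm", "payload": {
  "moves": [
    [[0,0,0,0,0,-0.04,-1],[0,0,0,0,0,-0.04,-1],[0,0,0,0,0,-0.04,-1],[0,0,0,0,0,-0.04,-1],[0,0,0,0,0,-0.04,-1]]
  ]
}}

```text
time_s: 4.8
eef_pos: [597.1, 7.9, 110.9]
orientation: [180.0, 0.3, 105.2]
contact_force: [0.3, -0.0, 0.2]
width: 12.7
```

Call:
{"api": "jog_arm", "payload": {
  "moves": [
    [[0,0,0,0,0,-0.04,-1],[0,0,0,0,0,-0.04,-1],[0,0,0,0,0,-0.04,-1],[0,0,0,0,0,-0.04,-1],[0,0,0,0,0,-0.04,-1]]
  ]
}}

```text
time_s: 5.3
eef_pos: [596.9, 7.9, 110.8]
orientation: [-180.0, 0.3, 86.5]
contact_force: [-0.2, 0.6, -0.6]
width: 13.3
```

```bash
python3 -c "
from h import *
s=sensors.sense();print(s['moment'],s['orientation'],s['eef_pos'])"
```

```text
[-0.02648154  0.05807981  0.00626387] [-179.99819014    0.30126526   86.53621515] [596.92893643   7.89027112 110.83674853]
```

Call:
{"api": "jog_arm", "payload": {
  "moves": [
    [[0,0,0,0,0,-0.04,-1],[0,0,0,0,0,-0.04,-1],[0,0,0,0,0,-0.04,-1],[0,0,0,0,0,-0.04,-1],[0,0,0,0,0,-0.04,-1]]
  ]
}}

```text
time_s: 5.8
eef_pos: [596.7, 7.9, 110.8]
orientation: [-180.0, 0.3, 67.8]
contact_force: [-0.3, -0.3, 0.0]
width: 12.9
```

```bash
python3 -c "
from h import *
s=sensors.sense();print(s['moment'],s['orientation'],s['eef_pos'])
for n,b in(('top',(203,313,143,243)),('scene',(205,330,130,245))):
    p,d=imaging.grab_frame(n);cv2.imwrite('pics/h_%s.png'%n,cv2.resize(p[b[2]:b[3],b[0]:b[1]],None,fx=5,fy=5))
"
```

```text
[-0.04528594  0.00929154  0.05845057] [-179.98077271    0.31309289   67.84744178] [596.72961778   7.93142155 110.83842822]
```

View pics/h_scene.png

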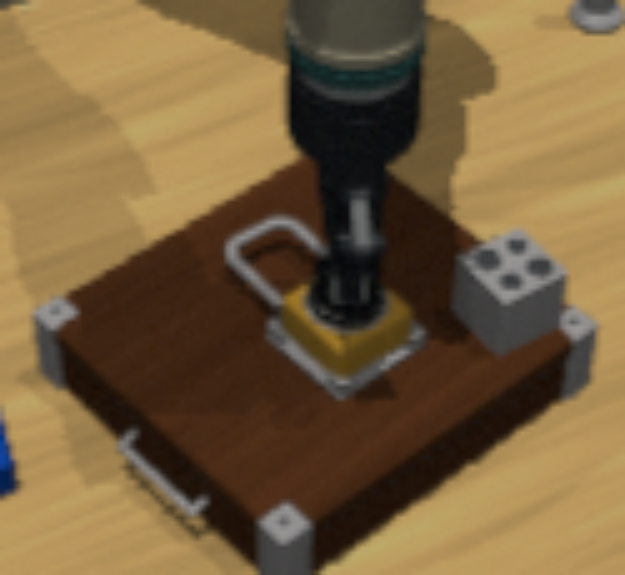

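The shackle bow, apex at about (280,220) in the crop, is still where it was. I'll keep turning.

Call:
{"api": "jog_arm", "payload": {
  "moves": [
    [[0,0,0,0,0,-0.04,-1],[0,0,0,0,0,-0.04,-1],[0,0,0,0,0,-0.04,-1],[0,0,0,0,0,-0.04,-1],[0,0,0,0,0,-0.04,-1]]
  ]
}}

```text
time_s: 6.4
eef_pos: [596.6, 8.2, 110.9]
orientation: [-180.0, 0.4, 50.2]
contact_force: [-1.1, -1.6, 0.1]
width: 13.1
```

Call:
{"api": "jog_arm", "payload": {
  "moves": [
    [[0,0,0,0,0,-0.04,-1],[0,0,0,0,0,-0.04,-1],[0,0,0,0,0,-0.04,-1],[0,0,0,0,0,-0.04,-1]]
  ]
}}

```text
time_s: 6.8
eef_pos: [596.4, 8.3, 110.9]
orientation: [180.0, 0.5, 36.3]
contact_force: [-0.3, -1.0, 0.5]
width: 13.1
```

```bash
python3 -c "
from h import *
s=sensors.sense();print(s['moment'],s['orientation'],s['eef_pos'])"
```

```text
[-0.25768512  0.0345482   0.71504413] [179.96177663   0.50868376  36.29782243] [596.44425221   8.26344426 110.86855169]
```

```bash
cat > look.py <<'E'
from h import *
import sys
t=sys.argv[1]
s=sensors.sense();print(s['time_s'],s['moment'].round(2),s['contact_force'].round(1),s['orientation'].round(1),s['eef_pos'].round(1),s['joint_pos'].round(0))
o=[]
for n,b in(('top',(203,313,143,243)),('scene',(205,330,120,245))):
    p,d=imaging.grab_frame(n);cv2.imwrite(f'pics/{t}_{n}_full.png',p);np.save(f'{t}_{n}.npy',d)
    o.append(cv2.resize(p[b[2]:b[3],b[0]:b[1]],(390,int(390*(b[3]-b[2])/(b[1]-b[0]))),interpolation=cv2.INTER_CUBIC))
h=max(x.shape[0] for x in o)
cv2.imwrite(f'pics/{t}.png',np.hstack([cv2.copyMakeBorder(x,0,h-x.shape[0],0,0,0) for x in o]))
E
python3 look.py i
```

```text
6.8 [-0.26  0.03  0.72] [-0.3 -1.   0.5] [180.    0.5  36.3] [596.4   8.3 110.9] [-26.  46.  38. 102. -38.  45. -23.]
```

View pics/i.png

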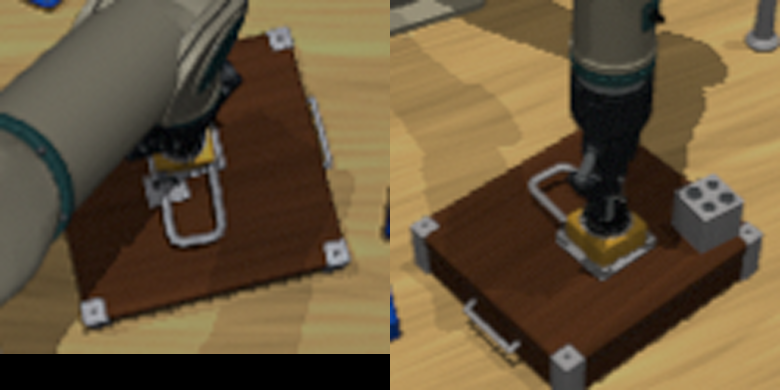

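Run:
```python
from h import *
for f in("top0","i_top_full"):
    im=cv2.imread(f"pics/{f}.png").astype(int)
    P=[]
    for v in range(198,216):
        for u in range(252,272):
            b,g,r=im[v,u]
            if b>90 and abs(r-b)<30: P.append(onplane("top",u,v,82)[:2])
    P=np.array(P)-[596,9]; a=np.deg2rad(13.5)
    x=P@[np.cos(a),np.sin(a)]; y=P@[-np.sin(a),np.cos(a)]
    m=np.abs(y)<12; print(f,len(P),x[m].min(),np.median(x[m]),x[m].mean(),m.sum())
```

```text
top0 53 -92.00805570956932 -87.93285270565832 -84.50136190537876 16
i_top_full 55 -102.98585203830754 -98.77378898177147 -94.44439153186265 18
```

The shackle has jumped out about 11 mm in the top view (bow at local x ≈ -99 against -88 before), and the dial is blocked at 0.72 N m. I'll release the bar and lift.

Call:
{"api": "jog_arm", "payload": {
  "moves": [
    [[0,0,0,0,0,0,1],[0,0,0,0,0,0,1],[0,0,0,0,0,0,1],[0,0,0.2,0,0,0,1],[0,0,0.5,0,0,0,1]]
  ]
}}

```text
time_s: 7.4
eef_pos: [593.2, 9.6, 160.9]
orientation: [-179.6, 0.9, 36.6]
contact_force: [0.2, -0.0, -0.0]
width: 83.8
```

Call:
{"api": "jog_arm", "payload": {
  "moves": [
    [[-0.2,0,0.3,0,0,0.09,-0.1],[-0.2,-0.05,0,0,0,0.09,-0.1],[-0.2,-0.05,0,0,0,0.09,-0.1],[-0.2,-0.05,0,0,0,0.09,-0.1],[-0.2,-0.05,0,0,0,0.09,-0.1]]
  ]
}}

```text
time_s: 7.9
eef_pos: [522.6, -7.5, 194.7]
orientation: [179.4, 0.4, 78.7]
contact_force: [0.4, 0.1, 0.8]
width: 38.3
```

Call:
{"api": "jog_arm", "payload": {
  "moves": [
    [[-0.1,-0.05,0,0,0,0.09,-0.1],[-0.1,-0.05,0,0,0,0.09,-0.1],[0,0,0,0,0,0.05,-0.1],[0,0,0,0,0,0,-0.1]]
  ]
}}

```text
time_s: 8.3
eef_pos: [505.7, -17.6, 199.9]
orientation: [179.2, 0.4, 100.2]
contact_force: [0.8, 0.2, 0.3]
width: 38.4
```

```bash
python3 look.py j
```

```text
8.3 [-0.01  0.03 -0.02] [0.8 0.2 0.3] [179.2   0.4 100.2] [505.7 -17.6 199.9] [-19.  28.  25. 113. -18.  42.  27.]
```

View pics/j.png

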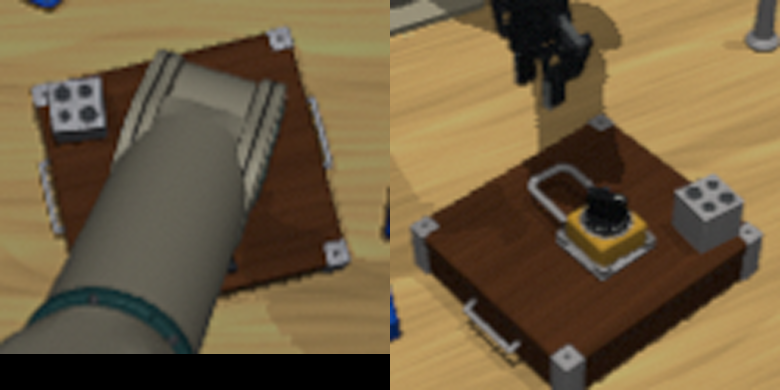

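Run:
```python
from h import *
a=np.deg2rad(13.5)
for f in("scene0","j_scene_full"):
    im=cv2.imread(f"pics/{f}.png").astype(int)
    P=[]
    for v in range(165,200):
        for u in range(244,280):
            b,g,r=im[v,u]
            if b>85 and abs(r-b)<30: P.append(onplane("scene",u,v,84)[:2])
    P=np.array(P); Q=P-[596,9]
    x=Q@[np.cos(a),np.sin(a)]; y=Q@[-np.sin(a),np.cos(a)]
    m=(np.abs(y)<12)&(x<-70); print(f,x[m].min(),x[m].max(),x[m].mean(),m.sum()); 
    m=(x<-50)&(x>-80); print(np.sort(y[m]).round())
```

```text
scene0 -90.23079576915035 -83.18703538571407 -86.80958967268937 12
[-31. -31. -30. -30. -29. -29. -28. -28. -27. -27. -26. -26. -25. -25.
 -24. -24. -24. -22.  19.  19.  20.  20.  21.  21.  22.  22.  22.  23.
  24.  24.  25.  25.  25.  26.]
j_scene_full -99.32866828664089 -97.22359040775054 -98.30822074876045 4
[-27. -26. -26. -25. -25. -24. -24. -24. -23. -23. -22. -22. -22. -21.
 -21. -20. -20. -19. -19. -18.  28.]
```

Call:
{"api": "jog_arm", "payload": {
  "moves": [
    [[-0.1,0.04,-0.5,0,0,0.02,-0.1],[0,0,-0.5,0,0,0.01,-0.1],[0,0,-0.2,0,0,0,-0.1],[0,0,0,0,0,0,-0.1]]
  ]
}}

```text
time_s: 8.8
eef_pos: [501.4, -14.3, 109.0]
orientation: [178.8, 0.6, 102.5]
contact_force: [-0.2, -0.3, 0.2]
width: 38.4
```

Call:
{"api": "jog_arm", "payload": {
  "moves": [
    [[-0.05,0,-0.2,0,0.012,0.01,-0.1],[0,0,-0.2,0,0,0,-0.1],[0,0,-0.08,0,0,0,-0.1],[0,0,0,0,0,0,-0.1]]
  ]
}}

```text
time_s: 9.2
eef_pos: [500.6, -14.6, 74.5]
orientation: [179.7, 0.5, 103.2]
contact_force: [-0.9, -0.2, 0.1]
width: 38.4
```

```bash
python3 look.py k
```

```text
9.2 [-0.    0.01  0.  ] [-0.9 -0.2  0.1] [179.7   0.5 103.2] [500.6 -14.6  74.5] [-13.  39.  16. 119. -24.  24.  35.]
```

View pics/k.png

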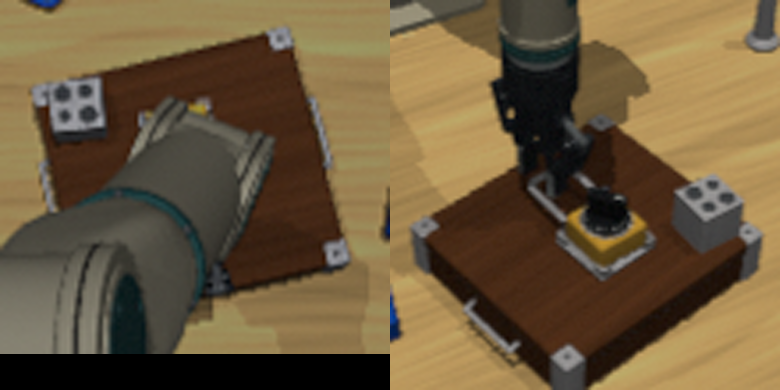

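The fingers straddle the bow at about (545,185) in the crop. I'll lower a little and close.

Call:
{"api": "jog_arm", "payload": {
  "moves": [
    [[-0.04,0,-0.07,0,0,0,-0.1],[0,0,0,0,0,0,-1],[0,0,0,0,0,0,-1],[0,0,0,0,0,0,-1],[0,0,0,0,0,0,-1]]
  ],
  "force": 50
}}

```text
time_s: 9.8
eef_pos: [499.3, -16.0, 71.6]
orientation: [179.4, 0.7, 103.1]
contact_force: [0.2, -1.2, -1.8]
width: 6.1
```

Call:
{"api": "jog_arm", "payload": {
  "moves": [
    [[0,0,0,0,0,0,-1],[0,0,0,0,0,0,-1]]
  ]
}}

```text
time_s: 10.0
eef_pos: [499.4, -16.3, 71.6]
orientation: [179.4, 0.7, 103.0]
contact_force: [0.7, -0.5, -2.1]
width: 6.1
```

Call:
{"api": "jog_arm", "payload": {
  "moves": [
    [[-0.066,-0.016,0,0,0,0,-1],[-0.066,-0.016,0,0,0,0,-1],[-0.066,-0.016,0,0,0,0,-1]]
  ]
}}

```text
time_s: 10.3
eef_pos: [485.1, -19.6, 71.6]
orientation: [179.2, 0.7, 103.1]
contact_force: [2.1, -0.5, -2.3]
width: 6.2
```

Call:
{"api": "jog_arm", "payload": {
  "moves": [
    [[-0.066,-0.016,0,0,0,0,-1],[-0.066,-0.016,0,0,0,0,-1],[0,0,0,0,0,0,-1]]
  ]
}}

```text
time_s: 10.6
eef_pos: [478.8, -22.1, 72.6]
orientation: [178.7, 0.9, 103.2]
contact_force: [-1.0, -1.6, -1.7]
width: 6.2
```

```bash
python3 look.py l
```

```text
10.6 [-0.16  0.23 -0.02] [-1.  -1.6 -1.7] [178.7   0.9 103.2] [478.8 -22.1  72.6] [-11.  38.  14. 123. -25.  20.  37.]
```

View pics/l.png

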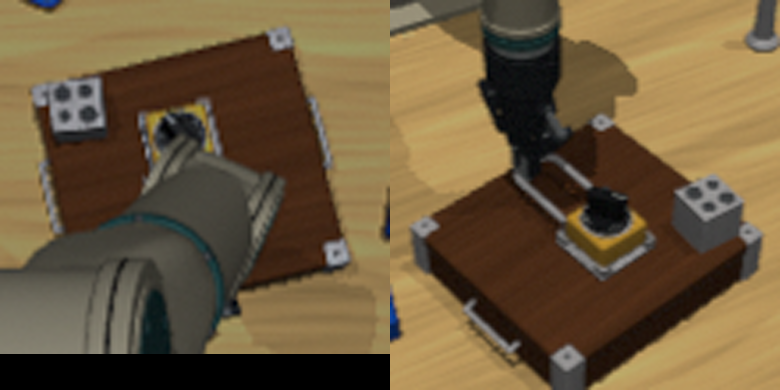

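The shackle is following. I'll pull a little further to feel for the stop.

Call:
{"api": "jog_arm", "payload": {
  "moves": [
    [[-0.066,-0.016,0,0,0,0,-1],[-0.066,-0.016,0,0,0,0,-1]]
  ]
}}

```text
time_s: 10.9
eef_pos: [478.8, -23.5, 74.0]
orientation: [177.7, 1.2, 103.3]
contact_force: [11.0, 3.0, -5.7]
width: 6.0
```

Call:
{"api": "jog_arm", "payload": {
  "moves": [
    [[-0.08,-0.02,0,0,0,0,-1],[-0.08,-0.02,0,0,0,0,-1]]
  ]
}}

```text
time_s: 11.1
eef_pos: [479.2, -24.6, 76.1]
orientation: [176.4, 1.6, 103.6]
contact_force: [12.0, 3.3, -6.2]
width: 5.6
```

```bash
python3 look.py m
```

```text
11.1 [ 0.85 -2.38  0.2 ] [12.   3.3 -6.2] [176.4   1.6 103.6] [479.2 -24.6  76.1] [-10.  37.  13. 125. -26.  16.  39.]
```

View pics/m.png

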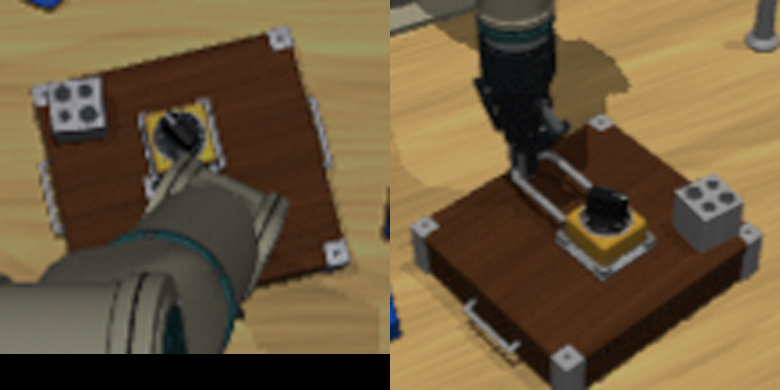

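A 12 N reaction with no further travel (TCP local x = -121 mm) means the stop is reached. Releasing and rising.

Call:
{"api": "jog_arm", "payload": {
  "moves": [
    [[0,0,0,0,0,0,-0.1],[0,0,0,0,0,0,-0.1],[0,0,0,0,0,0,-0.1],[0,0,0.3,0,0,0,-0.1],[0,0,0.5,0,0,0,-0.1]]
  ]
}}

```text
time_s: 11.7
eef_pos: [471.2, -23.8, 133.4]
orientation: [177.3, 1.2, 103.7]
contact_force: [1.2, 0.6, 0.4]
width: 38.5
```

Call:
{"api": "jog_arm", "payload": {
  "moves": [
    [[0,0,0.6,0,0.03,0,-0.1],[0.1,0,0.4,0,0.02,0,-0.1],[0.1,0,0,0,0,0,-0.1],[0,0,0,0,0,0,-0.1]]
  ]
}}

```text
time_s: 12.1
eef_pos: [481.9, -24.5, 213.3]
orientation: [-177.9, 0.0, 103.6]
contact_force: [-0.2, 0.1, -1.1]
width: 38.4
```

```bash
python3 look.py n;  python3 - <<'E'
from h import *
a=np.deg2rad(13.5)
for f in("j","n"):
  f+="_scene_full"
  im=cv2.imread(f"pics/{f}.png").astype(int)
  P=[]
  for v in range(155,200):
    for u in range(230,275):
        b,g,r=im[v,u]
        if b>85 and abs(r-b)<30: P.append(onplane("scene",u,v,84)[:2])
  Q=np.array(P)-[596,9]
  x=Q@[np.cos(a),np.sin(a)]; y=Q@[-np.sin(a),np.cos(a)]
  m=(np.abs(y)<12)&(x<-70)&(x>-135); print(f,np.sort(x[m]).round(),x[m].mean())
E
```

```text
12.1 [ 0.08 -0.   -0.1 ] [-0.2  0.1 -1.1] [-177.9    0.   103.6] [481.9 -24.5 213.3] [-20.  27.  27. 113. -16.  46.  30.]
j_scene_full [-99. -99. -98. -97.] -98.30822074876045
n_scene_full [-122. -122. -121. -120. -119.] -120.67816745426607
```

View pics/n.png

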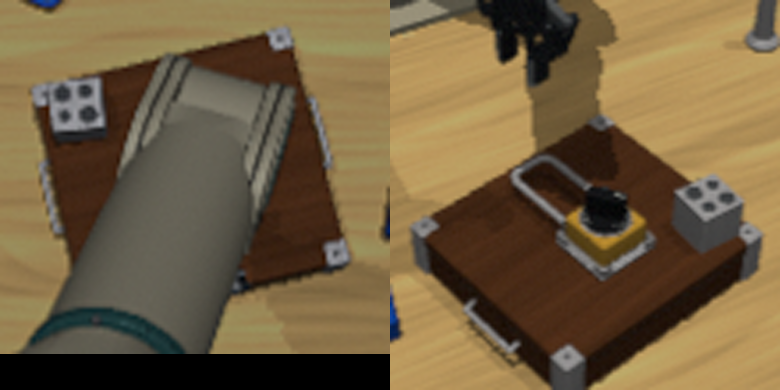

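The shackle bow is now at local -121, so it is fully out (32 mm), and the lock is seated. Next I turn the jaws across the lock's y sides and go over it.

Call:
{"api": "jog_arm", "payload": {
  "moves": [
    [[0.3,0.08,0,0.005,-0.023,0.095,1],[0.3,0.08,0,0,0,0.095,1],[0.3,0.08,0,0,0,0.095,1],[0.3,0.08,0,0,0,0.095,1],[0.2,0.06,0,0,0,0.095,1]]
  ]
}}

```text
time_s: 12.7
eef_pos: [576.6, 3.8, 203.7]
orientation: [-178.9, -0.6, 146.6]
contact_force: [-0.2, -0.1, 0.1]
width: 85.4
```

Call:
{"api": "jog_arm", "payload": {
  "moves": [
    [[0,0,0,0,0,0.095,1],[0,0,0,0,0,0.095,1],[0,0,0,0,0,0.095,1],[0,0,0,0,0,0.095,1],[0,0,0,0,0,0.095,1]]
  ]
}}

```text
time_s: 13.2
eef_pos: [569.1, 4.1, 192.8]
orientation: [-178.9, -1.7, -170.4]
contact_force: [0.0, -0.6, -0.1]
width: 85.5
```

```bash
python3 look.py o
python3 - <<'E'
from h import *
d=np.load("top0.npy");P,ok,q=cloud("top",d,205,240,155,190)
m=ok&(P[:,2]>95); print(m.sum(),rect(P[m,:2]))
a=np.deg2rad(13.5); c=P[m].mean(0)[:2]-[596.5,8.3]; print(c@[np.cos(a),np.sin(a)],c@[-np.sin(a),np.cos(a)])
E
```

```text
13.2 [-0.03 -0.03  0.01] [ 0.  -0.6 -0.1] [-178.9   -1.7 -170.4] [569.1   4.1 192.8] [ -5.  33.   2. 101.   0.  48.  96.]
222 (array([623.9, 109.5]), array([51., 50.]), 5.8)
49.57699840427238 91.87068836010036
```

View pics/o.png

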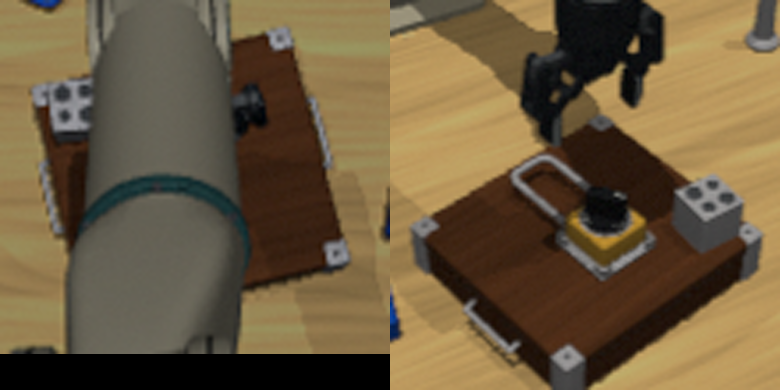

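```bash
cat > fix.py <<'E'
from h import *
from scipy.spatial.transform import Rotation as R
import sys
tx,ty,tz,yaw=map(float,sys.argv[1:5])
s=sensors.sense(); c=R.from_euler('xyz',s['orientation'],degrees=True); g=R.from_euler('xyz',[180,0,yaw],degrees=True)
print('shift share',((np.array([tx,ty,tz])-s['eef_pos'])/75).round(3),'turn share',((g*c.inv()).as_rotvec()/(np.pi/2)).round(3),s['width'],s['contact_force'].round(1),s['moment'].round(2))
E
python3 fix.py 596 8 150 193.5
```

```text
shift share [ 0.361  0.051 -0.571] turn share [ 0.015 -0.017  0.047] 85.08368144339155 [ 0.4 -0.  -0.1] [-0.   -0.03  0.02]
```

Call:
{"api": "jog_arm", "payload": {
  "moves": [
    [[0.36,0.05,0,0.015,-0.017,0.047,1],[0,0,-0.25,0,0,0,1],[0,0,0,0,0,0,1],[0,0,0,0,0,0,1]]
  ]
}}

```text
time_s: 13.7
eef_pos: [593.0, 7.4, 170.2]
orientation: [179.8, -0.4, -167.2]
contact_force: [0.2, -1.2, 0.5]
width: 85.5
```

```bash
python3 fix.py 596 8 120 193.5; python3 look.py p
```

```text
shift share [ 0.04   0.008 -0.67 ] turn share [-0.001 -0.004  0.008] 85.46792636764326 [ 0.2 -1.2  0.5] [-0.   -0.01  0.02]
13.7 [-0.   -0.01  0.02] [ 0.2 -1.2  0.5] [ 179.8   -0.4 -167.2] [593.    7.4 170.2] [ -3.  36.   0. 100.  -0.  45. 100.]
```

View pics/p.png

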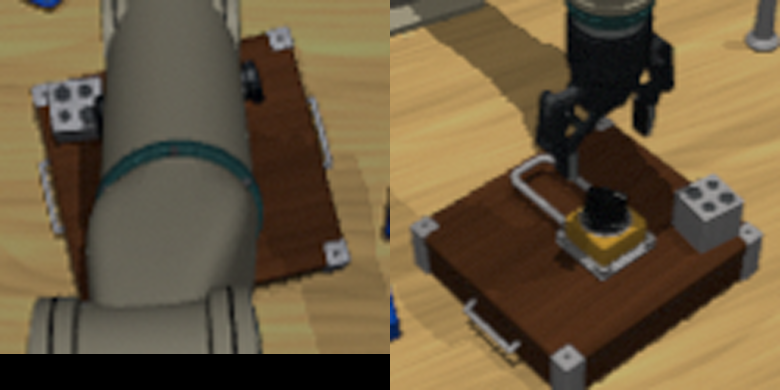

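Call:
{"api": "jog_arm", "payload": {
  "moves": [
    [[0,0,-0.4,0,-0.004,0.008,1],[0,0,-0.4,0,0,0,1],[0,0,-0.2,0,0,0,1],[0,0,0,0,0,0,1]]
  ]
}}

```text
time_s: 14.2
eef_pos: [594.6, 8.1, 97.0]
orientation: [180.0, 0.4, -166.5]
contact_force: [-0.5, 0.2, 0.6]
width: 85.9
```

```bash
python3 fix.py 592.5 7 64 193.5
```

```text
shift share [-0.028 -0.015 -0.44 ] turn share [-0.001  0.004  0.   ] 85.91875338574269 [-0.5  0.2  0.6] [-0.    0.02  0.02]
```

Call:
{"api": "jog_arm", "payload": {
  "moves": [
    [[-0.03,-0.015,-0.15,0,0,0,1],[0,0,-0.15,0,0,0,1],[0,0,-0.08,0,0,0,1],[0,0,0,0,0,0,1]]
  ]
}}

```text
time_s: 14.6
eef_pos: [593.8, 7.0, 69.1]
orientation: [-180.0, 0.6, -166.6]
contact_force: [-0.4, 0.0, 0.4]
width: 85.6
```

```bash
python3 fix.py 592.5 7 64 193.5; python3 look.py q
```

```text
shift share [-0.017 -0.001 -0.068] turn share [-0.001  0.007  0.001] 85.62287469154437 [-0.4  0.   0.4] [0.01 0.01 0.01]
14.6 [0.01 0.01 0.01] [-0.4  0.   0.4] [-180.     0.6 -166.6] [593.8   7.   69.1] [ -3.  44.  -0. 104.   0.  32. 100.]
```

View pics/q.png

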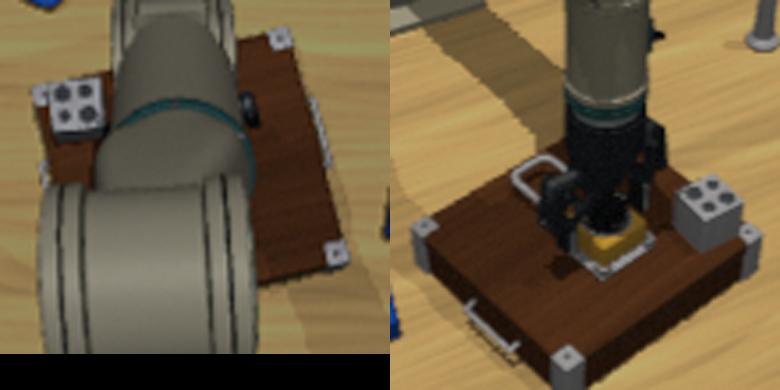

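The fingers straddle the lock, clear of the doming block and the shackle. Lowering 5 mm and gripping.

Call:
{"api": "jog_arm", "payload": {
  "moves": [
    [[-0.01,0,-0.065,0,0.007,0,1],[0,0,0,0,0,0,-1],[0,0,0,0,0,0,-1],[0,0,0,0,0,0,-1],[0,0,0,0,0,0,-1]]
  ],
  "force": 80
}}

```text
time_s: 15.2
eef_pos: [594.8, 7.8, 66.2]
orientation: [179.9, 0.2, -166.6]
contact_force: [1.3, -0.2, -2.2]
width: 58.7
```

```bash
python3 fix.py 592.5 7 64 193.5; python3 look.py r
```

```text
shift share [-0.031 -0.01  -0.029] turn share [-0.002  0.002  0.001] 58.74134751541343 [ 1.3 -0.2 -2.2] [0.05 0.   0.02]
15.2 [0.05 0.   0.02] [ 1.3 -0.2 -2.2] [ 179.9    0.2 -166.6] [594.8   7.8  66.2] [ -3.  44.  -0. 104.   0.  32. 100.]
```

View pics/r.png

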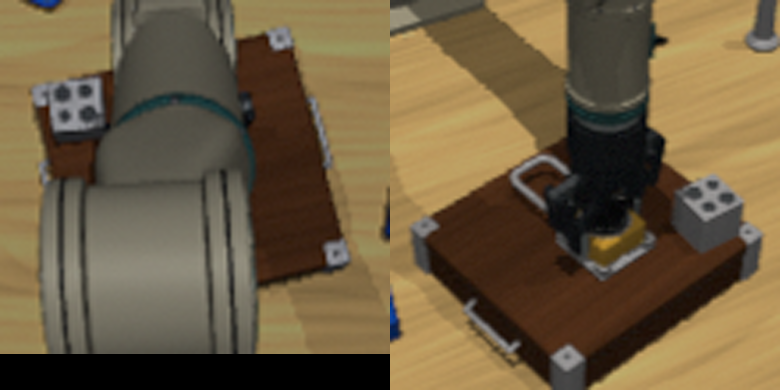

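Gripped at 58.7 mm. I'll lift slowly at first.

Call:
{"api": "jog_arm", "payload": {
  "moves": [
    [[0,0,0.08,0,0,0,-1],[0,0,0.1,0,0,0,-1],[0,0,0.1,0,0,0,-1]]
  ]
}}

```text
time_s: 15.6
eef_pos: [592.8, 7.8, 85.8]
orientation: [179.8, -0.1, -166.6]
contact_force: [-0.0, -0.0, -6.8]
width: 58.7
```

```bash
python3 fix.py 594.8 7.8 100 193.5;python3 look.py s
```

```text
shift share [0.026 0.    0.189] turn share [-0.002 -0.002  0.001] 58.67608534896365 [-0.  -0.  -6.8] [-0.01 -0.06  0.02]
15.6 [-0.01 -0.06  0.02] [-0.  -0.  -6.8] [ 1.798e+02 -1.000e-01 -1.666e+02] [592.8   7.8  85.8] [ -3.  42.  -0. 103.   0.  35. 100.]
```

View pics/s.png

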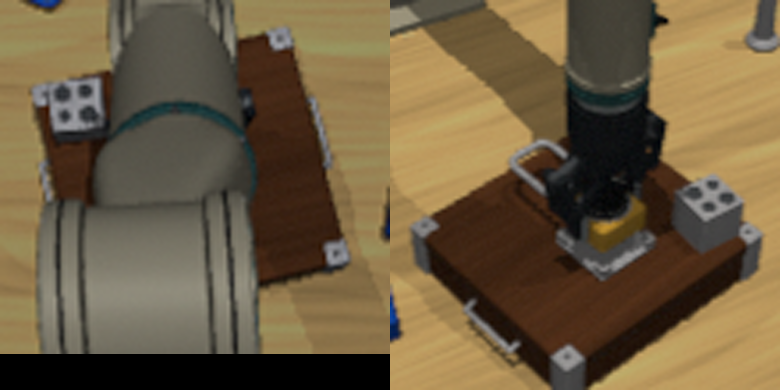

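The lock is rising freely, with a 6.8 N load. I'll go on up to TCP z of about 217.

Call:
{"api": "jog_arm", "payload": {
  "moves": [
    [[0.02,0,0.2,0,0,0,-1],[0,0,0.3,0,0,0,-1],[0,0,0.3,0,0,0,-1],[0,0,0.3,0,0,0,-1],[0,0,0.3,0,0,0,-1]]
  ]
}}

```text
time_s: 16.2
eef_pos: [589.1, 7.1, 190.7]
orientation: [179.7, -0.7, -166.6]
contact_force: [-0.6, 0.8, -5.9]
width: 58.8
```

Call:
{"api": "jog_arm", "payload": {
  "moves": [
    [[0,0,0.25,0,0,0,-1],[0,0,0.1,0,0,0,-1],[0,0,0,0,0,0,-1],[0,0,0,0,0,0,-1],[0,0,0,0,0,0,-1]]
  ]
}}

```text
time_s: 16.7
eef_pos: [587.8, 6.8, 218.6]
orientation: [179.7, -0.7, -166.6]
contact_force: [0.2, 0.4, -6.8]
width: 58.8
```

```bash
python3 fix.py 594.8 7.8 217 193.5;python3 look.py t
```

```text
shift share [ 0.093  0.014 -0.022] turn share [-0.001 -0.009  0.001] 58.77743744219683 [ 0.2  0.4 -6.8] [ 0.   -0.13  0.06]
16.7 [ 0.   -0.13  0.06] [ 0.2  0.4 -6.8] [ 179.7   -0.7 -166.6] [587.8   6.8 218.6] [ -3.  32.   0.  97.  -0.  51. 100.]
```

View pics/t.png

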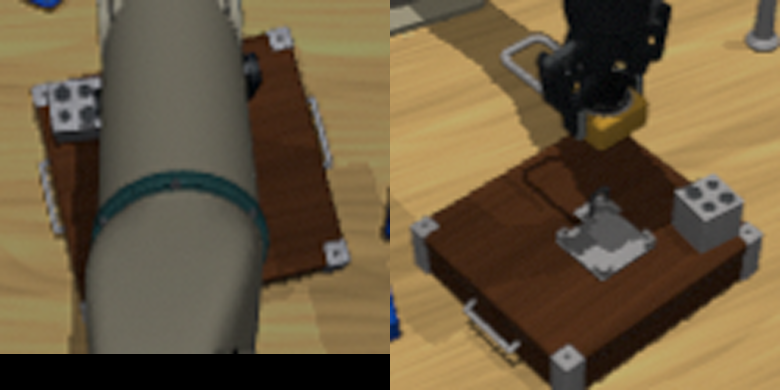

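The lock hangs in the fingers above the empty seat, dial up, with the shackle out. A quick check of height, level and shackle from the depth image follows.

Run:
```python
from h import *
d=np.load("t_scene.npy");im=cv2.imread("pics/t_scene_full.png").astype(int)
P,ok,q=cloud("scene",d,236,300,125,175)
c=im[q[:,1].astype(int),q[:,0].astype(int)]
br=ok&(c[:,2]-c[:,0]>60)&(c[:,1]>70)&(P[:,2]>180)&(P[:,2]<280)
print("brass",br.sum(),np.percentile(P[br,2],[3,50,97]).round(1))
sh=ok&(c[:,0]>85)&(abs(c[:,2]-c[:,0])<30)&(P[:,2]>180)&(P[:,0]<560)
a=np.deg2rad(13.5);o=np.array([589.5,7.6])
x=(P[:,:2]-o)@[np.cos(a),np.sin(a)]
print("shackle",sh.sum()); 
for lo in range(-130,-30,15):
    m=sh&(x>=lo)&(x<lo+15)
    if m.sum(): print(lo,m.sum(),P[m,2].mean().round(1),x[m].min().round(1))
s=sensors.sense();print(s['joint_vel'].round(2))
```

```text
brass 66 [218.8 246.8 249.2]
shackle 70
-130 31 237.7 -124.9
-115 17 237.8 -114.6
-100 10 237.7 -98.1
-85 8 237.8 -81.5
-70 4 237.8 -68.7
[ 0.01 -0.12 -0.07 -0.25  0.04 -0.1   0.01]
```

Everything checks out: underside at about 218 mm, shackle level along its length, bow at its stop, arm still.

```bash
python3 -c "
from plant import workorder
print(workorder.sign_off())"
```

```text
the job is handed in; nothing more can be done
None
```

The padlock is open and off the staple, held in the gripper above its seat. I handed the job in at about 17 s; no verdict is reported.

- **Dial:** I turned it about 115° clockwise by its bar until it blocked at about 0.7 N m. The pictures showed the shackle had jumped out about 11 mm.
- **Shackle:** I gripped its cross bar and pulled it to the stop with the lock still seated. It ended about 32 mm out, measured in the scene view, and further pulling met 12 N with no more travel.
- **Lift:** I gripped the lock across its y sides and lifted it straight up. It drifted up to 7 mm towards the robot on the way, with no sign of contact.

**Last checks:**
- The underside is about 218 mm above the bench, by depth image.
- The shackle is level along its length.
- The cross bar still sits at its stop.
- The load is a steady 6.8 N, with the fingers at 58.8 mm.
- The arm is at rest.

No check failed. Two small readings were off the nominal sizes: the fingers closed to 6 mm on the 8 mm shackle rod, and the tool tilted about 4° when pulling against the stop. I touched none of the bystanders. The doming block looked unmoved in the last crops, but I did not measure the others again.

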